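# Pack a drive kit tight into its red tray

## Robot

A 6-joint arm with a two-finger parallel gripper is mounted at the origin on the work surface. World frame = base frame: x ahead of the robot, y to its left, z up, the work surface at z = 0. Lengths are in m, angles in rad, forces in N, time in s.
With the tool pointing down it reaches from about 0.35 to 0.85 m from the base axis. Payload 8.1 kg.
Tool frame: the origin (TCP) lies at the very end of the fingers, on their centre line; the grasp point (between the pads) lies 19 mm behind it (ctrl.pinch_z is the distance from the TCP to the grasp point, in m); z points along the fingers, x is the direction in which the jaws open and shut, and the axes are right-handed (so a half turn about z gives the same grasp; the last joint's range is limited). The gripper opens to 93 mm and grips with 3 to 60 N. Pads are 15 mm wide; open, the fingers measure 128 mm over their backs; the gripper's body (75 mm by 188 mm) begins 65 mm behind the grasp point.
Start: joints at [-1.389, 0.13, 1.488, -0, 1.523, -0.085], TCP at [0.158, -0.579, 0.219] pointing down, gripper open.
Joint ranges: [-2.96, 2.96], [-0.89, 2.26], [0.02, 2.5], [-1.34, 4.48], [0, 2.73], [-2.66, 2.66]. Speed limits (rad/s): [2.39, 2.39, 2.79, 3.14, 3.14, 3.14].

## Interface

Orientations are given as a unit quaternion [x, y, z, w].
In Python, from workcell import ctrl, fingers, kinematics, viewer, hand_in, masks_of, tip_of gives the robot as it stands. Calls block until the motion is done:
- ctrl.move_ptp(position, orientation): joint-space move of the TCP to a pose.
- ctrl.line_to(position, rotation=None, rate=0.15, contact_N=None): straight line of the TCP; rotation=None keeps the orientation; rate is the mean speed in m/s. With contact_N (N) it stops when the force on the tool has changed by that much, and returns True; else False.
- ctrl.set_joints(angles): joint-space move.
- fingers.grip(opening): opening from 0.0 (shut) to 1.0 (fully open); the grip force is fixed at half the most; returns when the fingers have stopped.
- ctrl.pause(seconds).
- kinematics.solve_ik(position, orientation): joint angles nearest the present ones, or None.
- ctrl.get_state(): the state.
- viewer.capture(name): name is "scene" or "top" or "wrist"; returns a dict with "frame" (480x640x3 uint8, red, green, blue), "fx", "fy", "cx", "cy" (pixels), "world_from_camera" (4x4, takes a point from camera to world coordinates). Camera axes: x right, y down, z forward; pixel columns grow to the right and rows downward; lengths in m; the calibration is good to about 2 mm. A picture is of the moment at which its call begins. There is no depth.
A pose or a line that the arm cannot do raises ctrl.IKError and nothing moves.
- hand_in(): hands the job in, once; it reports no verdict.
Trained networks look in a picture, given as the dict that the camera call returned (one of the last four; its "shot" number tells which), for a name from the list of things; names that differ only in an ending like _2 or _b are one class to them, and where a whole thing is asked for, a point or a joint stands for the part that bears it (a point fixed in the world has none). Each returns a list of dicts, best first, with "confidence" (0 to 1); they miss things now and then, are a little off and sometimes report something else, mostly with a low value. They report only what shows in the picture. A call takes as long as a camera call. They do not tell look-alikes from the thing itself.
- masks_of(query, picture): "mask" (480x640 bool, what is visible of it) and "centre" ([column, row] in pixels, amid what is visible of it).
- tip_of(query, picture): "centre" ([column, row] in pixels: a listed point, or the origin of a listed thing).
The state is a dict: "clock": time; "joints": joint angles; "qvel": joint speeds; "effort": joint torques, N m; "ee_pos": TCP position; "ee_rot": TCP orientation; "ft_force": force on the tool from outside, world axes, zero at the start; "torque": the same for the moment, N m; "opening": opening from 0.0 (shut) to 1.0 (fully open).
Only numpy, scipy, OpenCV 4.12 (cv2) and the standard library are available. Lean on these libraries where they do the work, as an engineer would, in place of code of your own. Each camera call takes 0.05 s, during which the arm holds its last target. There are 200 camera calls.

## Task

Finish packing the drive kit: the white gearbox and the round motor go into the small red tray beside the blue battery that is already in it, all three lying flat on the tray's floor side by side, the gearbox the right way up and the motor lying with its yellow stripe on top (roll it on the bench to turn it). Set them in, do not drop them in, and leave the other things on the bench where they are.

Things in the scene. Friction and masses are not known exactly. Their poses are not given: they have to be found in the camera images.
- tray: Open red kit tray, fixed to the bench. Origin: centre of its underside; z up. Inside 65 along x, 125 along y; floor and walls 4 thick. Walls at its +y and -y ends are tall (top 44 above the bench), those at +x and -x only low lips (top 12), so fingers pass above them. The parts fit as a row along y, each with its 60 mm length along the tray's x: 38 + 42 + 40 = 120 of 125.
- motor: Silver motor can, a cylinder of diameter 42 and length 60 with flat ends and two dark bands, 0.22 kg, lying on the bench, free to roll. Origin: its centre, on the axis, 21 above what it lies on. x: along the axis; z: from the axis to the middle of the yellow stripe, 13 wide, along its side. At the start the stripe faces about 75 degrees away from straight up.
- motor_stripe (a point): Middle of the motor's yellow stripe, on its surface, 21 from the axis.
- gearbox: White gearbox block with a grey band near the top and a round dark and brass socket on its top face: 60 long (x), 38 wide (y), 46 high (z), about 0.18 kg. Standing upright on the bench. Origin: centre of its underside; z up.
- battery: Blue battery block with a paper label and a copper contact on top: 60 long (x), 40 wide (y), 42 high (z), about 0.24 kg; loose, already in the tray, at or up to 4 mm from the tall wall at the tray's -y end. Origin: centre of its underside, z up.
- vblock: Bystander, to be left alone: white nylon V-block, 50 x 70 x 40 high. Origin: centre of its underside.
- adapter: Bystander, to be left alone: black adapter block, 50 x 45 x 30 high. Origin: centre of its underside.
- grease: Bystander, to be left alone: white jar with a red cap, diameter 44, 50 high. Origin: centre of its underside.
- driver: Bystander, to be left alone: screwdriver lying on the bench, 170 long along its x. Origin: underside, near the middle.
Not all that is in view belongs to the job. What is shaped like the gearbox but brown or purple is not meant.

How it is judged:
At the end, for the whole second after the job is handed in: Gearbox, motor and battery lie at rest on the tray's floor (3 mm) in a row inside its walls, lengths along the tray's x (7 deg), gearbox and battery upright (4.5 deg), motor stripe up (20 deg); the four bystanders within 30 mm of their places (x of motor in the frame of tray between -0.006 and 0.006 m and y of motor in the frame of tray between -0.0435 and 0.0435 m and z of motor in the frame of tray between 0.022 and 0.028 m and angle between the x axis of each of motor, gearbox, battery and the x axis of tray, either way round below 0.12 rad and angle between motor's own z axis and vertical below 0.35 rad and linear speed of each of motor, gearbox, battery below 0.02 m/s and angular speed of each of motor, gearbox, battery below 0.3 rad/s and x of gearbox in the frame of tray between -0.006 and 0.006 m and y of gearbox in the frame of tray between -0.0455 and 0.0455 m and z of gearbox in the frame of tray between 0.001 and 0.007 m and angle between each of gearbox, battery's own z axis and vertical below 0.08 rad and x of battery in the frame of tray between -0.006 and 0.006 m and y of battery in the frame of tray between -0.0445 and 0.0445 m and z of battery in the frame of tray between 0.001 and 0.007 m and distance of each of vblock, adapter, grease, driver from where it was at the start of the episode below 0.03 m); the robot touches nothing.
It fails at once if the motor is let go high in the air (more than 50 mm above its seat) (height (world z) of motor above 0.075 m and contact force between the fingers and motor below 0.05 N).
It fails at once if the gearbox is let go high in the air (more than 50 mm above its seat) (height (world z) of gearbox above 0.056 m and contact force between the fingers and gearbox below 0.05 N).
It fails at once if one of the four bystanders is pushed more than 30 mm from its place (distance of any of vblock, adapter, grease, driver from where it was at the start of the episode above 0.03 m).
It also fails if it takes over 70 s, if anything falls off the work surface, if the arm or the gripper's body presses on something with over 40 N, if the wrist force passes 120 N, or if a joint passes its speed limit or range.

## Working session

There is one attempt and no reset: what is moved stays moved. The work goes in short steps, each a Python script; the robot and the scene stay as the last script left them, time stands still between calls to the robot, and variables do not carry over. Pictures are saved under pics/ and viewed, about 8 in all and at most 12, crops included, and the job is handed in when it is done.

```bash
ls; mkdir -p pics
python3 - <<'E'
from workcell import ctrl, viewer, masks_of, tip_of
import cv2
for n in ("scene","top"):
    p=viewer.capture(n); cv2.imwrite(f"pics/{n}0.png",p["frame"][:,:,::-1])
    print(n,p["fx"],p["cx"],p["cy"],p["world_from_camera"].tolist() if hasattr(p["world_from_camera"],'tolist') else p["world_from_camera"])
    for q in ("tray","motor","motor_stripe","gearbox","battery","vblock","adapter","grease","driver"):
        print(q,[(d["centre"],round(d["confidence"],2)) for d in tip_of(q,p)])
print(ctrl.get_state())
E
```

```text
pics
scene 434.43228592188274 311.0020789015516 238.84769817865612 [[0.41686647651371134, 0.6636563286271931, -0.621114013875165, 1.0479859701275192], [0.9088591255169483, -0.3148894208961505, 0.27353197723896044, -0.25248287876516795], [-0.014051004363088784, -0.6785314510623381, -0.7344369538603204, 0.6123664571553943], [0.0, 0.0, 0.0, 1.0]]
tray [([448.0, 187.2], 0.81)]
motor [([351.2, 234.2], 0.7)]
motor_stripe [([355.9, 239.3], 0.57)]
gearbox [([228.1, 267.5], 0.78), ([103.4, 299.2], 0.67), ([164.5, 285.0], 0.64)]
battery [([428.9, 190.3], 0.61)]
vblock [([460.9, 309.2], 0.66), ([430.9, 193.4], 0.6)]
adapter [([314.9, 357.8], 0.58)]
grease [([344.4, 160.0], 0.78)]
driver [([209.1, 196.5], 0.72)]
top 448.8184371046824 310.4034526722553 239.7203366517342 [[0.018569110366956354, -0.9932159959713651, 0.11479187029920276, 0.4366521479804421], [-0.9997473667861926, -0.01989912656050992, -0.010451189702749575, -0.027156000924063787], [0.012664546744903572, -0.11456880076503377, -0.993334585699606, 0.8560658678115529], [0.0, 0.0, 0.0, 1.0]]
tray [([133.9, 242.4], 0.73), ([274.4, 211.8],
[... 406 characters left out ...]
]
driver [([381.8, 350.3], 0.59)]
{'clock': 1.0, 'joints': array([-1.38938648e+00,  1.30397325e-01,  1.48818917e+00,  4.15302266e-06,
        1.52301058e+00, -8.54021472e-02]), 'qvel': array([ 0.00019159,  0.00135353, -0.00107006,  0.00044407,  0.00037434,
        0.00011957]), 'effort': array([ 2.83838117e-04, -5.59768438e+01, -4.92068124e+01,  7.69770937e-02,
        2.26229365e-02, -4.58282022e-05]), 'ee_pos': array([ 0.15821742, -0.57876952,  0.21864277]), 'ee_rot': array([ 7.94876528e-01, -6.06771213e-01, -2.41369178e-07, -3.02128946e-06]), 'ft_force': array([ 0.03768935,  0.69025981, -0.25674479]), 'torque': array([-0.02829711, -0.01724775,  0.06596117]), 'opening': 0.9968405875986674}
```

View pics/top0.png

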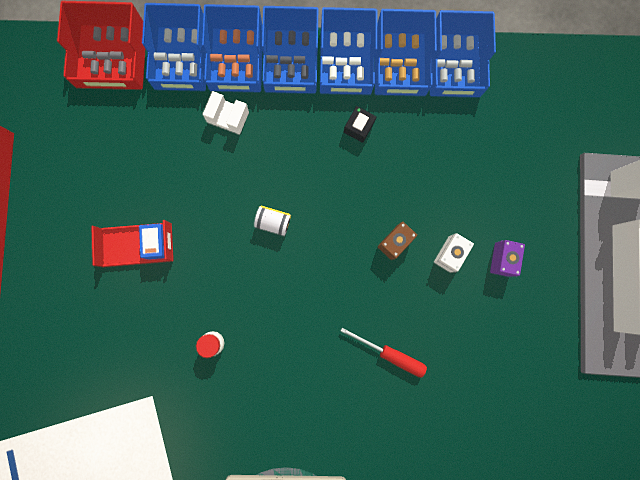

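View pics/scene0.png

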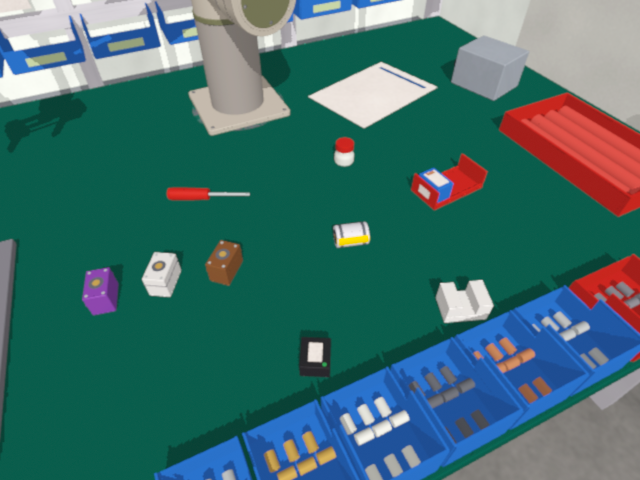

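Candidates for the gearbox in the top picture are brown (398,241), white (455,253) and purple (508,258); the white one fits. The tray is at (133,243) with the battery at its right, the -y end. The motor is at (272,220) with its stripe towards +x. Next I'll fit silhouettes for the poses.

```bash
cat > h.py <<'E'
import numpy as np, cv2
from scipy.optimize import minimize
from scipy.spatial.transform import Rotation as R
from workcell import ctrl, fingers, kinematics, viewer, hand_in, masks_of, tip_of
def proj(p,P):
    W=np.array(p["world_from_camera"]); c=(np.asarray(P)-W[:3,3])@W[:3,:3]
    return np.c_[p["fx"]*c[:,0]/c[:,2]+p["cx"],p["fy"]*c[:,1]/c[:,2]+p["cy"]]
def onplane(p,uv,z):
    W=np.array(p["world_from_camera"]); d=W[:3,:3]@np.array([(uv[0]-p["cx"])/p["fx"],(uv[1]-p["cy"])/p["fy"],1])
    return W[:3,3]+d*(z-W[2,3])/d[2]
def box(x0,x1,y0,y1,z0,z1): return np.array([[a,b,c] for a in(x0,x1) for b in(y0,y1) for c in(z0,z1)])
def blk(l,w,h,z=0): return [box(-l/2,l/2,-w/2,w/2,z,z+h)]
a=np.linspace(0,2*np.pi,40,endpoint=False)
M={"gearbox":blk(.06,.038,.046),"battery":blk(.06,.04,.042,.004),
 "motor":[np.array([[s*.03,.021*np.cos(t),.021+.021*np.sin(t)] for s in(-1,1) for t in a])],
 "tray":[box(-.0365,.0365,-.0665,.0665,0,.012),box(-.0365,.0365,-.0665,-.0625,0,.044),box(-.0365,.0365,.0625,.0665,0,.044)]}
def fit(name,p,mask,q0):
    "x,y,yaw whose projected outline best overlaps the mask"
    m=mask.astype(np.uint8)
    def cost(q,S=4):
        c,s=np.cos(q[2]),np.sin(q[2]); T=np.array([[c,-s,0],[s,c,0],[0,0,1]]); im=np.zeros((480,640),np.uint8)
        for H in M[name]:
            uv=proj(p,H@T.T+[q[0],q[1],0]).astype(np.float32)
            cv2.fillConvexPoly(im,np.round(cv2.convexHull(uv)*16).astype(np.int32),1,cv2.LINE_8,4)
        return 1-(im&m).sum()/max(1,(im|m).sum())
    best=None
    for y0 in (np.arange(-1.5,1.6,.3) if len(q0)<3 else [q0[2]]):
        q=np.r_[q0[:2],y0]
        for st in (.012,.004):
            r=minimize(cost,q,method="Nelder-Mead",options=dict(initial_simplex=[q,q+[st,0,0],q+[0,st,0],q+[0,0,st*20]],xatol=1e-4,fatol=1e-4)); q=r.x
        if best is None or r.fun<best.fun: best=r
    return best.x,best.fun
def pick(name,p,near=None):
    L=masks_of(name,p)
    if near is not None: L=sorted(L,key=lambda d:np.hypot(*(np.array(d["centre"])-near)))
    return L[0]["mask"].astype(bool)
def down(yaw,tilt=0):
    "tool pointing down, jaws (tool x) along world yaw; tilt: turn about the jaw axis"
    return (R.from_rotvec(tilt*np.array([np.cos(yaw),np.sin(yaw),0]))*R.from_matrix(np.array([[np.cos(yaw),np.sin(yaw),0],[np.sin(yaw),-np.cos(yaw),0],[0,0,-1]]).T)).as_quat()
E
python3 - <<'E'
from h import *
p=viewer.capture("top")
w=pick("gearbox",p,(452,253)); print("g",fit("gearbox",p,w,onplane(p,(452,253),.02)))
w=pick("motor",p,(272,220)); print("m",fit("motor",p,w,onplane(p,(272,220),.02)))
b=pick("battery",p,(152,241)); print("b",fit("battery",p,b,onplane(p,(152,241),.02)))
t=pick("tray",p,(133,243))
print("t",fit("tray",p,b|t,onplane(p,(133,243),.0)))
print(ctrl.get_state()["clock"])
cv2.imwrite("pics/crop.png",cv2.resize(p["frame"][190:300,340:540,::-1],None,fx=4,fy=4))
E
```

```text
g (array([ 0.51472709, -0.30273665, -0.55052899]), np.float64(0.08738828202581927))
m (array([0.56946146, 0.037227  , 1.31750086]), np.float64(0.06226650062266503))
b (array([0.52392171, 0.25515571, 0.01161774]), np.float64(0.21174205967276227))
t (array([0.5199222 , 0.29313627, 0.08904968]), np.float64(0.06561360874848121))
1.25
```

View pics/crop.png

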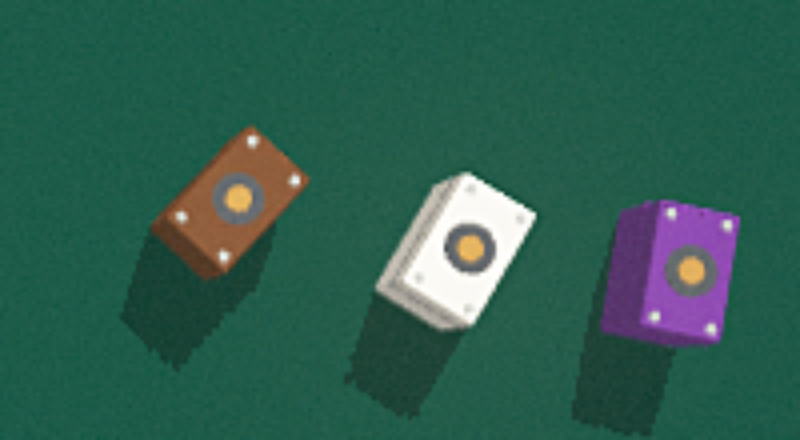

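White at crop (468,248) has a grey band, a brass socket and a white body, so it is the gearbox. Next are wrist looks at the tray, motor and gearbox.

Run:
```python
from h import *
W=np.array(viewer.capture("wrist")["world_from_camera"]); s=ctrl.get_state()
off=R.from_quat(s["ee_rot"]).inv().apply(W[:3,3]-s["ee_pos"]); print("cam in tool",off, R.from_quat(s["ee_rot"]).inv().apply(W[:3,2]))
def look(x,y,yaw,z=.22):
    q=down(yaw); o=R.from_quat(q).apply(off); 
    ctrl.move_ptp([x-o[0]*.6,y-o[1]*.6,z],q); p=viewer.capture("wrist"); return p
P=[]
for n,x,y,yaw in (("tray",.52,.293,.089),("motor",.569,.037,1.3175-np.pi),("gearbox",.515,-.303,-.55)):
    try: p=look(x,y,yaw)
    except ctrl.IKError as e: print(n,"IK",e); continue
    cv2.imwrite(f"pics/w_{n}.png",p["frame"][:,:,::-1])
    uv=proj(p,[[x,y,.02]])[0]; print(n,uv)
    L=masks_of(n,p); print([(d["centre"],round(d["confidence"],2)) for d in L])
    m=pick(n,p,uv)
    if n=="tray":
        b=pick("battery",p); m|=b; print("batt",fit("battery",p,b,(.524,.255,.0)))
    if n=="motor": print([(d["centre"],d["confidence"],onplane(p,d["centre"],.026)) for d in tip_of("motor_stripe",p)])
    print(fit(n,p,m,(x,y,yaw)))
    P.append(cv2.resize(p["frame"][:,:,::-1],(400,300)))
print(ctrl.get_state()["clock"])
P.append(P[0]*0)
cv2.imwrite("pics/w.png",np.vstack([np.hstack(P[:2]),np.hstack(P[2:4])]))
```

```text
cam in tool [ 0.00044885 -0.07701561 -0.16645565] [-6.25635616e-04  2.77212574e-01  9.60808408e-01]
tray [318.90132934 167.91443935]
[([321.3, 142.3], 0.62), ([322.5, 205.3], 0.43)]
batt (array([0.52522872, 0.25462832, 0.09779695]), np.float64(0.08779761904761907))
(array([0.52189701, 0.29376216, 0.10455094]), np.float64(0.03863329525392045))
motor [319.39657894 168.88044533]
[([319.1, 165.4], 0.95)]
[([320.4, 149.2], 0.9, array([0.5884224 , 0.03096116, 0.026     ]))]
(array([ 0.57145363,  0.03681075, -1.83671472]), np.float64(0.031090121999212905))
gearbox [319.14145547 169.35718786]
[([319.4, 171.6], 0.82), ([360.8, 249.9], 0.62), ([277.5, 62.5], 0.58)]
(array([ 0.51571601, -0.30272703, -0.54600943]), np.float64(0.045705279747832894))
8.1167
```

View pics/w.png

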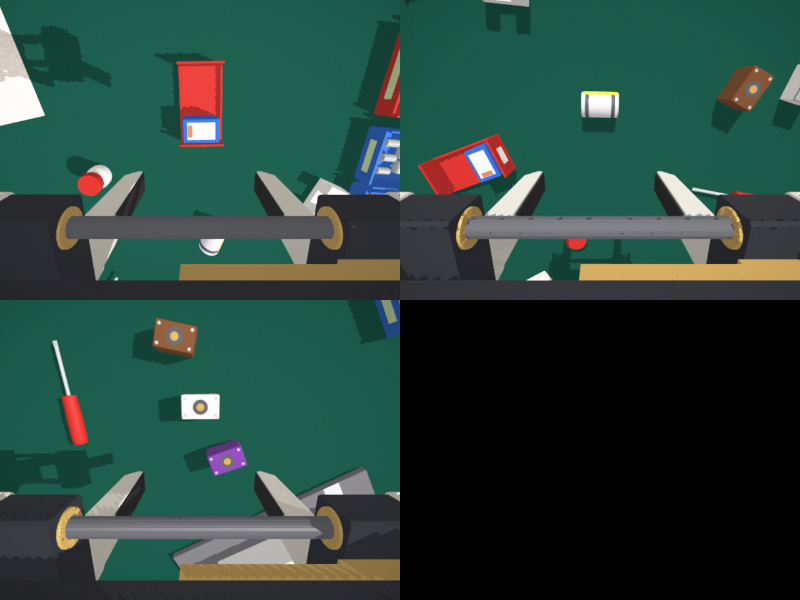

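The three wrist views (tray top-left, motor top-right, gearbox bottom-left) agree with the fits. Picking up the gearbox now.

```bash
cat >> h.py <<'E'
T0=np.array([.5217,.2935,0]); TY=.1
def tr(x,y,z): return T0+[np.cos(TY)*x-np.sin(TY)*y,np.sin(TY)*x+np.cos(TY)*y,z]
def st(m=""):
    s=ctrl.get_state(); d=s["ee_pos"]-T0; c,n=np.cos(TY),np.sin(TY)
    print(m,"clock",round(s["clock"],2),"open",round(s["opening"],3),"tcp",s["ee_pos"].round(4),"in tray",np.round([c*d[0]+n*d[1],-n*d[0]+c*d[1]],4),"F",s["ft_force"].round(1))
E
python3 - <<'E'
from h import *
q=down(-.546); g=np.array([.5155,-.3027,0])
fingers.grip(1.0)
ctrl.move_ptp(g+[0,0,.09],q); ctrl.line_to(g+[0,0,.012],rate=.1); st("at")
fingers.grip(0.3); st("grip")
ctrl.line_to(g+[0,0,.13]); 
ctrl.move_ptp(tr(0,.012,.13),down(TY)); st("over")
print(ctrl.line_to(tr(0,.012,.03),rate=.12)); st()
p=viewer.capture("wrist"); cv2.imwrite("pics/g1.png",p["frame"][:,:,::-1])
p=viewer.capture("top"); cv2.imwrite("pics/g2.png",cv2.resize(p["frame"][190:300,60:220,::-1],None,fx=4,fy=4))
print(ctrl.line_to(tr(0,.012,.013),rate=.03,contact_N=4)); st("down")
E
```

```text
at clock 9.88 open 0.996 tcp [ 0.5161 -0.3031  0.0128] in tray [-0.0652 -0.5931] F [-0.6  0.2 -0.2]
grip clock 10.5 open 0.645 tcp [ 0.5156 -0.3028  0.0122] in tray [-0.0656 -0.5927] F [-0.6  0.5  1.5]
over clock 13.61 open 0.642 tcp [0.5211 0.3045 0.13  ] in tray [0.0005 0.011 ] F [ 0.1 -0.1 -2.6]
False
 clock 14.59 open 0.646 tcp [0.5213 0.3058 0.031 ] in tray [0.0008 0.0123] F [ 0.7  0.3 -1.6]
True
down clock 15.18 open 0.648 tcp [0.5204 0.3054 0.0159] in tray [-0.0001  0.012 ] F [-0.3  0.6  3.6]
```

Run:
```python
from h import *
print(ctrl.line_to(tr(0,-.010,.0159),rate=.02,contact_N=9)); st("slid")
fingers.grip(0.8); st("rel")
ctrl.line_to(tr(0,-.004,.10),rate=.12)
p=viewer.capture("top"); cv2.imwrite("pics/g3.png",cv2.resize(p["frame"][190:300,60:220,::-1],None,fx=4,fy=4))
p=viewer.capture("wrist"); cv2.imwrite("pics/g4.png",p["frame"][:,:,::-1]); st()
```

```text
True
slid clock 15.94 open 0.641 tcp [0.5219 0.2903 0.0159] in tray [-0.0001 -0.0032] F [-0.4  0.6  3.9]
rel clock 16.44 open 0.8 tcp [0.522  0.2912 0.0161] in tray [ 0.0001 -0.0023] F [ 0.   0.  -0.2]
 clock 17.39 open 0.799 tcp [0.5212 0.2891 0.0986] in tray [-0.0009 -0.0043] F [ 0.1  0.1 -0.8]
```

View pics/g4.png

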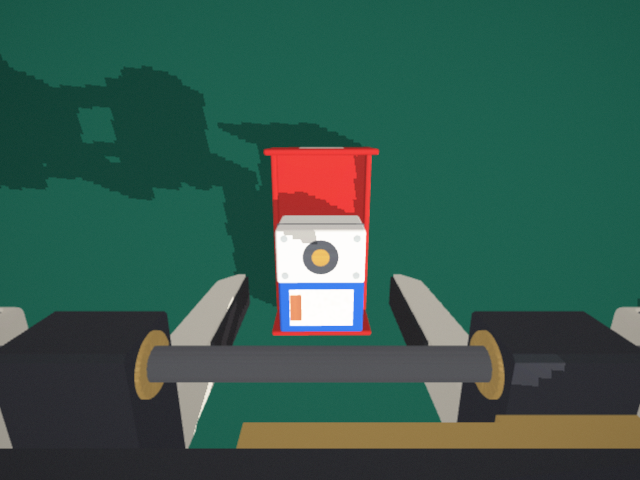

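The gearbox stands against the battery, which is at the -y wall, and the free slot is beyond it. Next I'll roll the motor by gripping its ends with the tool tilted and turning about its axis.

```bash
cat >> h.py <<'E'
def about(c,yaw,tilt,back=.004):
    "tcp pose whose jaws hold the axis point c, 'back' beyond the grasp point"
    q=down(yaw,tilt); return np.array(c)+R.from_quat(q).apply([0,0,ctrl.pinch_z-back]),q
E
python3 - <<'E'
from h import *
c=np.array([.5714,.0369,.021]); Y=-1.8367; t=np.radians(37.5)
P0,q0=about(c,Y,-t); P1,q1=about(c,Y,t)
back0=R.from_quat(q0).apply([0,0,-.08]); back1=R.from_quat(q1).apply([0,0,-.08])
for P,q in((P0,q0),(P0+back0,q0),(P1,q1),(P1+back1,q1)): print(P.round(3),kinematics.solve_ik(P,q))
fingers.grip(1.0)
ctrl.move_ptp(P0+back0+[0,0,.05],q0); ctrl.line_to(P0+back0); ctrl.line_to(P0,rate=.1)
fingers.grip(.3); st("grip")
L=np.array([0,0,.025])
ctrl.line_to(P0+L,rate=.08); ctrl.line_to(P1+L,q1,rate=.04); st("turned")
print(ctrl.line_to(P1-[0,0,.004],rate=.03,contact_N=3)); st("down"); print("want z",P1[2])
E
```

```text
[0.563 0.039 0.009] [-0.09220579  0.87548679  1.0417313   0.11031963  1.86984397  1.74173626]
[0.61  0.026 0.073] [-0.10233719  0.9406714   0.81711998  0.11077797  2.02937646  1.75019199]
[0.58  0.035 0.009] [ 0.12035062 -0.11838672  2.31941217 -0.63907525  0.39466077  2.48415144]
[0.533 0.047 0.073] [ 0.17699808 -0.43451256  2.42284742 -0.47916156  0.6015054   2.33542726]
grip clock 21.3 open 0.641 tcp [0.5627 0.0392 0.0093] in tray [ 0.0155 -0.2571] F [ 0.6 -0.4 -0.7]
turned clock 24.26 open 0.642 tcp [0.5804 0.0345 0.0346] in tray [ 0.0325 -0.2635] F [ 0.1 -0.4 -2.4]
True
down clock 25.02 open 0.642 tcp [0.58   0.0344 0.0098] in tray [ 0.0321 -0.2637] F [ 2.2 -1.7  0.8]
want z 0.009258370563689718
```

Run:
```python
from h import *
fingers.grip(1.0)
s=ctrl.get_state(); Y=-1.8367
ctrl.line_to(s["ee_pos"]+R.from_quat(s["ee_rot"]).apply([0,0,-.07]),rate=.12)
q=down(Y); o=R.from_quat(q).apply([0,-.077,0])
ctrl.move_ptp(np.array([.571,.037,.2])-o*.6,q)
p=viewer.capture("wrist"); m=pick("motor",p); f=fit("motor",p,m,(.571,.037,Y)); print(f)
c=f[0]
pr=np.array([np.cos(c[2]-np.pi/2),np.sin(c[2]-np.pi/2)])
fr=p["frame"]; hsv=cv2.cvtColor(fr,cv2.COLOR_RGB2HSV)
ye=m&(cv2.inRange(hsv,(20,120,90),(38,255,255))>0); uv=np.argwhere(ye)[:,::-1].mean(0)
for l,x in [("col",uv)]+[("net",d["centre"]) for d in tip_of("motor_stripe",p)]:
    X=onplane(p,x,.0415); d=(X-np.r_[c[:2],0])[:2]; u=np.array([np.cos(c[2]),np.sin(c[2])]); lat=d@[-u[1],u[0]]
    print(l,x,"lateral",lat,"deg",np.degrees(np.arcsin(np.clip(lat/.021,-1,1))))
u0=proj(p,[[c[0],c[1],.02]])[0].astype(int); print(u0,ye.sum())
cv2.imwrite("pics/m1.png",cv2.resize(fr[u0[1]-60:u0[1]+60,u0[0]-80:u0[0]+80,::-1],None,fx=4,fy=4)); st()
```

```text
(array([ 0.5713978 ,  0.03652025, -1.83529925]), np.float64(0.050579557428872546))
col [317.70811922 172.4655704 ] lateral -0.0007106548284707863 deg -1.939299902028364
net [321.7, 175.4] lateral -0.0034273393467439666 deg -9.39307009956353
net [143.0, 260.4] lateral -0.08727609552063895 deg -90.0
[317 169] 973
 clock 27.51 open 0.997 tcp [0.5249 0.0492 0.1977] in tray [-0.0212 -0.2433] F [-1.2  0.1 -0.7]
```

View pics/m1.png

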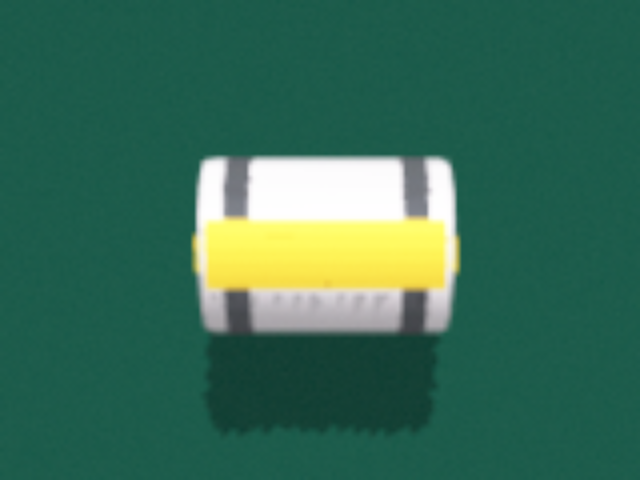

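The stripe sits at the top, within about 2° by colour (the network says 9°). Placing the motor now.

Run:
```python
from h import *
c=np.array([.5714,.0366,0]); Y=-1.8355
ctrl.move_ptp(c+[0,0,.10],down(Y)); ctrl.line_to(c+[0,0,.011],rate=.1)
fingers.grip(.3); st("grip"); ctrl.line_to(c+[0,0,.13])
ctrl.move_ptp(tr(0,.0392,.13),down(TY)); ctrl.line_to(tr(0,.0392,.07),rate=.1); st("over")
p=viewer.capture("top"); cv2.imwrite("pics/m2.png",cv2.resize(p["frame"][190:300,60:220,::-1],None,fx=4,fy=4))
print(ctrl.line_to(tr(0,.0392,.0125),rate=.03,contact_N=4)); st("down")
```

```text
grip clock 29.69 open 0.642 tcp [0.5715 0.0366 0.0111] in tray [ 0.0239 -0.2606] F [-0.5  0.2  0.6]
over clock 32.67 open 0.64 tcp [0.5182 0.3326 0.0705] in tray [0.0004 0.0392] F [ 0.8  0.7 -2. ]
True
down clock 34.37 open 0.642 tcp [0.5177 0.3325 0.0151] in tray [-0.0001  0.0392] F [-0.8  0.4  5.5]
```

Contact came at z 0.0151, where 0.015 was expected for seated. Releasing and checking.

Run:
```python
from h import *
fingers.grip(.8); st("rel")
ctrl.line_to(tr(0,.0392,.06),rate=.06); ctrl.line_to(tr(0,.02,.16))
ctrl.pause(.5)
p=viewer.capture("wrist"); a=p["frame"][:,:,::-1]; st()
u=proj(p,[tr(0,0,.03)])[0].astype(int); print(u)
y0=max(0,u[1]-100); a=cv2.resize(a[y0:y0+200,u[0]-130:u[0]+130],(520,400))
t=viewer.capture("scene"); b=cv2.resize(t["frame"][140:220,396:500,::-1],(520,400))
for n,z in(("gearbox",.046),("battery",.042),("motor",.021)):
    print(n,[(onplane(p,d["centre"],.025 if n=="motor" else .004),round(d["confidence"],2)) for d in tip_of(n,p)][:2])
cv2.imwrite("pics/end.png",cv2.resize(np.hstack([a,b]),(800,308)))
```

```text
rel clock 34.87 open 0.797 tcp [0.5162 0.3317 0.0132] in tray [-0.0016  0.0385] F [-0.3  0.8 -0.5]
 clock 37.17 open 0.802 tcp [0.5197 0.3134 0.1599] in tray [0.   0.02] F [-0.1  1.   0.5]
[319 248]
gearbox [(array([0.5187667 , 0.28745461, 0.004     ]), 0.97)]
battery [(array([0.52725059, 0.25410754, 0.004     ]), 0.64)]
motor [(array([0.51698302, 0.3319917 , 0.025     ]), 0.74)]
```

View pics/end.png

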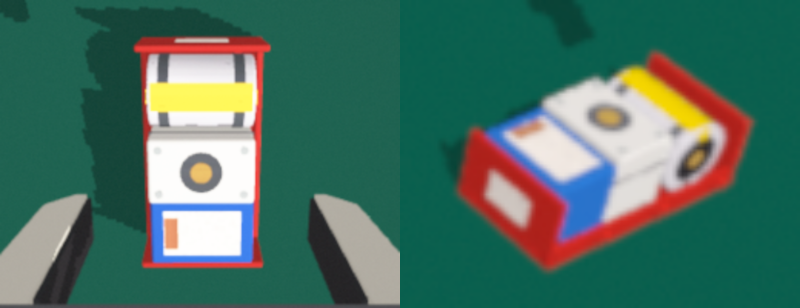

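All three lie in the row, and the stripe looks close to the top. One numeric stripe check, then hand in.

Run:
```python
from h import *
A=[]
for cam in("top","wrist"):
    p=viewer.capture(cam); hsv=cv2.cvtColor(p["frame"],cv2.COLOR_RGB2HSV)
    u=proj(p,[tr(0,.039,.046)])[0]; k=np.zeros((480,640),np.uint8); cv2.circle(k,tuple(u.astype(int)),14 if cam=="top" else 45,1,-1)
    y=(cv2.inRange(hsv,(20,120,90),(38,255,255))>0)&(k>0); uv=np.argwhere(y)[:,::-1].mean(0)
    f=lambda t: proj(p,[tr(0,.039+.021*np.sin(t),.025+.021*np.cos(t))])[0]
    th=np.radians(np.arange(-60,61)); e=[np.hypot(*(f(t)-uv)) for t in th]; i=int(np.argmin(e)); print(cam,y.sum(),"stripe deg",np.degrees(th[i]),"px err",e[i]); A.append(abs(np.degrees(th[i])))
if min(A)<12 and max(A)<17: hand_in(); print("handed in")
st()
```

```text
top 219 stripe deg 0.0 px err 0.07581924433606094
wrist 1175 stripe deg -1.0 px err 0.22057491051231246
the job is handed in; nothing more can be done
handed in
the job is handed in; nothing more can be done
```

The drive kit is packed and handed in at about 37 s of the allowed 70 s.

- **Gearbox:** I picked the white one, not the brown or purple look-alikes, and set it down in the tray. I then slid it toward -y until contact, which pushed the battery against its wall.
- **Motor:** I turned it 75° about its axis while holding it by its ends just above the bench, instead of rolling it along the bench. I then regripped it and lowered it into the remaining gap until it touched the floor.

**Last checks**
- Both parts touched down within 0.1 mm of the tool height expected for lying on the tray floor.
- The last pictures show all three in a row inside the walls, both blocks upright, and the gripper clear above.
- By colour in the last pictures, the stripe is within 1° of straight up in both the top and wrist cameras. Before that, on the bench, the colour check gave about 2° and the network 9°. I went with the colour check.
- I did not measure the bystanders again at the end. No move went close to them and no unexpected contact showed up.

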